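# Sweep the offcuts into the scrap pan

### The job

Sweep the three small wooden offcuts along the bench into the open side of the steel scrap pan with closed fingers, until each one lies fully inside the pan. Only push them gently: do not pinch or lift any of them, and leave the glue bottle, the jar and the wrench where they are.

Things in the scene. Friction and masses are not known exactly. Their poses are not given: they have to be found in the camera images.
- pan: Three-sided sheet-steel scrap pan, screwed down on the bench. Inside 210 mm wide (its x) and 190 mm deep (its y); walls 4 mm thick and 40 mm high at +y (back), +x and -x; the side at its -y is open from wall to wall and has no lip, because the floor sheet lies flush with the bench. Origin on the bench at the centre of the floor, so the open mouth is the line y = -95 mm and the back wall's inner face y = +95 mm in its frame; z up. It may be turned on the bench.
- batten_end: Loose offcut, a pale pine block 46 x 38 mm and 28 mm high (x, y, z), about 30 g. Origin at the centre of its underside.
- lap_end: Loose offcut of a half-lap joint, pale pine, 52 x 36 mm in plan (x, y); a step: 31 mm high on its -x half and 16 mm on its +x half, about 30 g. Origin at the centre of its underside.
- plug: Loose offcut, a pale pine round plug standing on its flat end, 40 mm diameter, 26 mm high, about 25 g. Origin at the centre of its underside.
- glue: Bystander: white plastic glue bottle standing upright, 58 mm diameter, 150 mm high. Origin at the centre of its underside.
- jar: Bystander: closed jar with a steel lid, standing upright, 66 mm diameter, 85 mm high. Origin at the centre of its underside.
- wrench: Bystander: steel wrench lying on the bench beyond the offcuts, 200 mm long along its x, no more than 20 mm high. Origin on its underside near the middle of its length.
There are look-alikes about, which are no part of the job. What is shaped like the lap_end but red is not meant.

How it is judged:
By the outcome, as a careful person would: the job done as asked, in the order asked, and still so for the second after the job is handed in, with the robot touching nothing.
It also fails if it takes over 72 s, if anything falls off the work surface, if the arm or the gripper's body presses on something with over 40 N, if the wrist force passes 120 N, or if a joint passes its speed limit or range.

### The arm

A 7-joint arm with a two-finger parallel gripper is mounted at the origin on the work surface. World frame = base frame: x ahead of the robot, y to its left, z up, the work surface at z = 0. Lengths are in m, angles in rad, forces in N, time in s.
With the tool pointing down it reaches from about 0.4 to 0.85 m from the base axis. Payload 4.5 kg.
Tool frame: the origin (TCP) lies midway between the tips of the shut fingers; the grasp point (between the pads) lies grasp_offset behind it (grasp_offset is the distance from the TCP to the grasp point, in m); z points along the fingers, y is the direction in which the jaws open and shut (so a half turn about z gives the same grasp; the last joint's range is limited). The gripper opens to 88 mm and grips with 3 to 60 N. Pads are 18 mm wide; open, the fingers measure 123 mm over their backs; the gripper's body (75 mm by 187 mm) begins 45 mm behind the grasp point.
Start: joints at [-1.175, 0.689, -0.195, 1.565, 0.157, 0.902, -0.215], TCP at [0.221, 0.585, 0.239] pointing down, gripper open.
Joint ranges: [-3.01, 3.01], [-0.46, 2.08], [-1.47, 1.51], [0.13, 2.56], [-1, 4.14], [0.04, 2.09], [-2.66, 2.66]. Speed limits (rad/s): [2.57, 2.57, 3.14, 3.14, 3.14, 3.14, 3.14].

### API

Orientations are given as a unit quaternion [w, x, y, z].
In Python, from workcell import observe, camera, finish_job, grasp_offset gives the robot as it stands. The module is installed in compiled form; this text tells all that it offers.
- The arm moves only by the tool send_rows, never from a script. Its arguments are lists of equal length, an entry for each row: "jaw": the finger opening in m, from 0 to 0.0881; "translation": the shift along the tool's x, y, z in m, a list of three; "spin": the turn about the tool's z in degrees. A call has 1 to 12 rows; each row is the pose to reach, as a shift and turn from the pose commanded when the call began, along the tool's axes at that moment; what a row does not reach only later rows make up. A row lasts 1/10 s, in which the tool goes at most 50 mm and 8.59 degrees, less where a joint would pass 70% of its speed; a pose out of reach is approached as far as the arm can. A call with a gripper value outside its range is refused whole. The fingers move at their own pace and stop on an object; "force" is the grip in N (left out, the last holds). Time passes only in rows, so rows that repeat a pose let the fingers close. It gives the time, the measured TCP pose, the force and the opening at its end, in the units of the state.
- observe(): the state, without advancing time (a new reading comes with each control period).
- camera(name): name is "scene" or "top" or "wrist"; returns a dict with "frame" (420x560x3 uint8, red, green, blue), "fov_y" (degrees; the focal length in pixels is half the picture's height over the tangent of half this angle, whatever the lens; pixels are square), "cx", "cy" (the principal point, pixels), "pose" (4x4, takes a point from camera to world coordinates). Camera axes: x right, y down, z forward; pixel columns grow to the right and rows downward; lengths in m; the calibration is good to about 2 mm. A picture is of the moment at which its call begins. There is no depth.
- finish_job(): hands the job in, once; it reports no verdict.
The state is a dict: "time_s": time; "q": joint angles; "qd": joint speeds; "joint_efforts": joint torques, N m; "ee_pos": TCP position; "ee_rot": TCP orientation; "force": force on the tool from outside, world axes, zero at the start; "moment": the same for the moment, N m; "grip_width": finger opening in m.
Only numpy, scipy, OpenCV 4.12 (cv2) and the standard library are available. Lean on these libraries where they do the work, as an engineer would, in place of code of your own. Each camera call takes 0.05 s, during which the arm holds its last target.

## Working session

There is one attempt and no reset: what is moved stays moved. The work goes in short steps, Python scripts to look and compute and a tool call to move; the robot and the scene stay as the last step left them, time stands still between calls to the robot, and variables do not carry over. Pictures are saved under pics/ and viewed, and the job is handed in when it is done.

Besides the shell and the picture viewer there is one more tool, called after "Call:" as a command line: name --pt "numbers of a row" for each row, then --argument value for the rest. send_rows: Moves the arm, as the interface text tells. Its arguments: {"type":"object","properties":{"jaw":{"type":"array"},"translation":{"type":"array"},"spin":{"type":"array"},"force":{"type":"number"}},"required":["jaw","translation","spin"]}

```bash
mkdir -p pics; python3 - <<'E'
from workcell import observe, camera, grasp_offset
import cv2, numpy as np
print(grasp_offset); s=observe(); print({k:np.round(s[k],3).tolist() for k in s})
for n in("scene","top"):
    c=camera(n); cv2.imwrite(f"pics/{n}0.png",c["frame"][:,:,::-1]); print(n,c["fov_y"],c["cx"],c["cy"],np.round(c["pose"],3).tolist())
E
```

```text
0.0187
{'time_s': 0.0, 'q': [-1.175, 0.69, -0.195, 1.566, 0.157, 0.902, -0.215], 'qd': [0.001, -0.001, 0.0, -0.001, 0.001, 0.001, 0.001], 'joint_efforts': [-0.001, -52.756, -1.267, -15.343, -0.053, 0.007, 0.0], 'ee_pos': [0.221, 0.584, 0.238], 'ee_rot': [-0.0, 0.18, 0.984, -0.001], 'force': [-0.011, -0.235, 0.105], 'moment': [-0.064, -0.047, 0.005], 'grip_width': 0.088}
scene 43.42400466182816 277.2528804852452 200.173906274008 [[-0.419, 0.523, -0.742, 1.331], [0.908, 0.243, -0.342, 0.309], [0.001, -0.817, -0.577, 0.615], [0.0, 0.0, 0.0, 1.0]]
top 48.21384015689618 276.252242980158 207.5362103890248 [[0.024, -0.985, 0.173, 0.377], [-1.0, -0.022, 0.013, -0.062], [-0.009, -0.173, -0.985, 0.994], [0.0, 0.0, 0.0, 1.0]]
```

View pics/scene0.png

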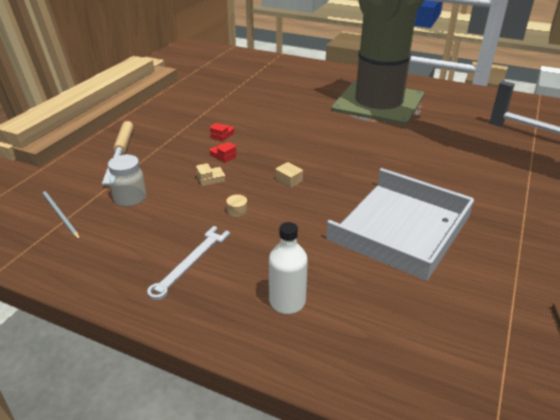

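View pics/top0.png

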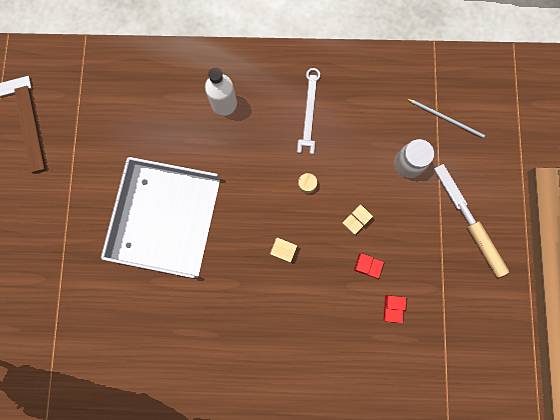

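The top view shows the pan at about (160,217) with its mouth facing right, from (218,177) to (198,276). The offcuts are the batten at (284,250), the plug at (308,183) and the lap at (358,219). The red look-alikes are at (369,265) and (395,309), the bottle base is near (225,108), and the wrench is at (310,110). Next I'll turn these into world positions.

```bash
cat > h.py <<'E'
import numpy as np, cv2
from workcell import observe, camera
def ray(c,u,v,z):
    f=c["frame"].shape[0]/2/np.tan(np.radians(c["fov_y"])/2)
    P=np.array(c["pose"]); d=P[:3,:3]@np.array([(u-c["cx"])/f,(v-c["cy"])/f,1]); o=P[:3,3]
    return (o+d*(z-o[2])/d[2])[:2]
def proj(c,p):
    f=c["frame"].shape[0]/2/np.tan(np.radians(c["fov_y"])/2)
    P=np.array(c["pose"]); q=P[:3,:3].T@(np.array(p)-P[:3,3]); return f*q[0]/q[2]+c["cx"], f*q[1]/q[2]+c["cy"]
def wood(c):
    hsv=cv2.cvtColor(c["frame"],cv2.COLOR_RGB2HSV)
    m=cv2.inRange(hsv,(15,50,150),(32,170,255))
    cs,_=cv2.findContours(m,cv2.RETR_EXTERNAL,cv2.CHAIN_APPROX_NONE)
    return [k for k in cs if 60<cv2.contourArea(k)<1500]
def corners(c,k,z):
    (b)=cv2.boxPoints(cv2.minAreaRect(k)); return np.array([ray(c,u,v,z) for u,v in b])
E
python3 - <<'E'
from h import *
for n in("top","scene"):
    c=camera(n)
    for k in wood(c):
        r=cv2.minAreaRect(k); w=corners(c,k,.028)
        print(n,np.round(r[0]),np.round(r[1]),cv2.contourArea(k),"world",np.round(ray(c,*r[0],.028),3),np.round(np.linalg.norm(w[1]-w[0]),3),np.round(np.linalg.norm(w[2]-w[1]),3),np.round(w,3).tolist())
    if n=="top":
        for nm,u,v,z in[("mouth+ top",219,175,.04),("mouth- top",198,277,.04),("back1",128,158,.04),("back2",102,260,.04),("gluecap",215,75,.15),("glue base",225,108,0),("jar lid",419,153,.085),("wr jaw",306,150,.01),("wrjawL",298,151,.01),("wr ring",313,73,.01),("red1",369,265,.025)]:
            print(nm,np.round(ray(c,u,v,z),3))
        cv2.imwrite("pics/crop.png",cv2.resize(c["frame"][130:300,80:450,::-1],None,fx=2.1,fy=2.1,interpolation=cv2.INTER_CUBIC))
E
```

```text
top [283. 249.] [22. 18.] 361.0 world [ 0.46  -0.066] 0.038 0.046 [[0.45, -0.038], [0.485, -0.051], [0.469, -0.094], [0.434, -0.081]]
top [488. 249.] [60. 13.] 710.0 world [ 0.47  -0.487] 0.029 0.119 [[0.516, -0.446], [0.53, -0.47], [0.425, -0.527], [0.411, -0.502]]
top [357. 219.] [17. 25.] 398.5 world [ 0.526 -0.218] 0.054 0.035 [[0.519, -0.187], [0.558, -0.225], [0.533, -0.249], [0.495, -0.212]]
top [307. 182.] [17. 18.] 236.0 world [ 0.604 -0.113] 0.038 0.037 [[0.622, -0.094], [0.623, -0.132], [0.586, -0.133], [0.585, -0.095]]
mouth+ top [0.611 0.071]
mouth- top [0.399 0.104]
back1 [0.644 0.265]
back2 [0.429 0.301]
gluecap [0.781 0.072]
glue base [0.775 0.07 ]
jar lid [ 0.654 -0.334]
wr jaw [ 0.678 -0.111]
wrjawL [ 0.676 -0.094]
wr ring [ 0.858 -0.125]
red1 [ 0.432 -0.243]
scene [236. 200.] [13. 21.] 210.5 world [ 0.611 -0.11 ] 0.041 0.043 [[0.6, -0.139], [0.582, -0.102], [0.621, -0.082], [0.638, -0.118]]
scene [210. 170.] [17. 26.] 274.0 world [ 0.537 -0.212] 0.057 0.069 [[0.53, -0.252], [0.487, -0.214], [0.544, -0.174], [0.583, -0.211]]
scene [289. 169.] [25. 13.] 231.0 world [
[... 1053 characters left out ...]
.195]]
scene [433.  17.] [36. 31.] 360.5 world [-0.769 -0.008] 0.424 0.145 [[-0.573, -0.037], [-0.989, -0.119], [-0.996, 0.025], [-0.586, 0.084]]
scene [541.  16.] [24. 39.] 734.0 world [-0.953  0.363] 0.564 0.106 [[-0.718, 0.322], [-1.282, 0.319], [-1.231, 0.412], [-0.691, 0.398]]
scene [338.   9.] [51. 23.] 748.0 world [-0.719 -0.371] 0.331 0.226 [[-0.573, -0.426], [-0.885, -0.537], [-0.879, -0.311], [-0.578, -0.229]]
scene [275.   6.] [45.  8.] 87.5 world [-0.649 -0.614] 0.127 0.21 [[-0.597, -0.692], [-0.712, -0.745], [-0.701, -0.536], [-0.59, -0.494]]
scene [240.  13.] [25. 11.] 236.5 world [-0.512 -0.701] 0.046 0.35 [[-0.661, -0.81], [-0.688, -0.773], [-0.381, -0.606], [-0.358, -0.639]]
```

View pics/crop.png

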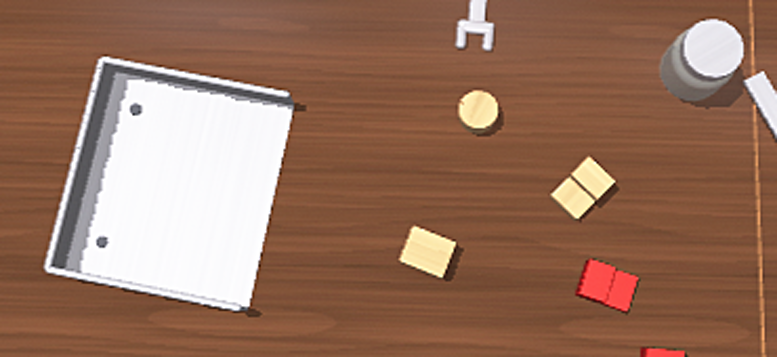

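```bash
cat >> h.py <<'E'
from scipy.spatial.transform import Rotation as Ro
C=np.array([.520,.181]); YP=np.array([.159,.987]); XP=np.array([.987,-.159]); DA=np.degrees(np.arctan2(.987,.159))
def w2p(p): r=np.array(p)[:2]-C; return np.array([r@XP,r@YP])
def p2w(x,y): return C+x*XP+y*YP
def rel(px,py,z,ang):  # ang: push angle in pan frame, deg CCW from pan +y; tool x along it
    s=observe(); q=s["ee_rot"]; R=Ro.from_quat([q[1],q[2],q[3],q[0]]).as_matrix()
    t=np.r_[p2w(px,py),z]; yaw=np.degrees(np.arctan2(R[1,0],R[0,0]))
    sp=-((DA+ang)-yaw); sp=(sp+180)%360-180
    print("now pan",np.round(w2p(s["ee_pos"]),4),"z",round(s["ee_pos"][2],4),"yaw-rel",round(yaw-DA,1),"t",s["time_s"],"-> trans",np.round(R.T@(t-s["ee_pos"]),4),"spin",round(sp,1))
E
python3 - <<'E'
from h import *
for n,p in dict(bat=(.46,-.066),lap=(.526,-.218),plug=(.604,-.113),red=(.432,-.243),wr=(.678,-.111),wl=(.676,-.094),glue=(.775,.07),jar=(.654,-.334)).items(): print(n,np.round(w2p(p),3))
rel(-.020,-.305,.239,0)
E
```

```text
bat [-0.02  -0.253]
lap [ 0.069 -0.393]
plug [ 0.13  -0.277]
red [-0.019 -0.432]
wr [ 0.202 -0.263]
wl [ 0.198 -0.247]
glue [ 0.269 -0.069]
jar [ 0.214 -0.487]
now pan [-0.3591  0.3504] z 0.2382 yaw-rel 78.4 t 0.2 -> trans [-4.638e-01 -5.740e-01 -1.000e-04] spin 78.4
```

Call:
send_rows --jaw '[0, 0, 0, 0, 0, 0, 0, 0, 0, 0]' --pt "-0.023 -0.029 0" --pt "-0.046 -0.057 0" --pt "-0.07 -0.086 0" --pt "-0.093 -0.115 0" --pt "-0.116 -0.144 0" --pt "-0.139 -0.172 0" --pt "-0.162 -0.2 0" --pt "-0.186 -0.23 0" --pt "-0.209 -0.258 0" --pt "-0.232 -0.287 0" --spin '[7.8, 15.7, 23.5, 31.4, 39.2, 47, 54.9, 62.7, 70.6, 78.4]'

```text
time_s: 1.2
ee_pos: [0.337, 0.2328, 0.2389]
ee_rot: [-0.0, 0.763, 0.647, 0.0]
force: [0.3, 0.5, 0.5]
grip_width: 0.0099
```

```bash
python3 - <<'E'
from h import *
rel(-.020,-.305,.15,0)
E
```

```text
now pan [-0.1889  0.022 ] z 0.2389 yaw-rel -0.3 t 1.2 -> trans [-0.3262  0.1705  0.0887] spin -0.3
```

Call:
send_rows --jaw '[0, 0, 0, 0, 0, 0, 0, 0, 0, 0]' --pt "-0.035 0.018 0" --pt "-0.07 0.037 0" --pt "-0.105 0.055 0" --pt "-0.14 0.074 0" --pt "-0.18 0.094 0" --pt "-0.22 0.115 0.02" --pt "-0.255 0.133 0.04" --pt "-0.29 0.152 0.06" --pt "-0.326 0.17 0.088" --pt "-0.326 0.17 0.088" --spin '[0, 0, 0, 0, 0, 0, 0, 0, 0, 0]'

```text
time_s: 2.2
ee_pos: [0.4525, -0.1208, 0.1481]
ee_rot: [0.0, 0.764, 0.645, -0.002]
force: [-0.5, -0.1, 0.1]
grip_width: 0.0004
```

```bash
python3 - <<'E'
from h import *
rel(-.020,-.305,.008,0)
c=camera("wrist"); cv2.imwrite("pics/w1.png",c["frame"][:,:,::-1])
c=camera("top"); cv2.imwrite("pics/t1.png",c["frame"][:,:,::-1])
E
```

```text
now pan [-0.0187 -0.3086] z 0.1481 yaw-rel -0.5 t 2.2 -> trans [ 0.0042 -0.0011  0.1401] spin -0.5
```

View pics/t1.png

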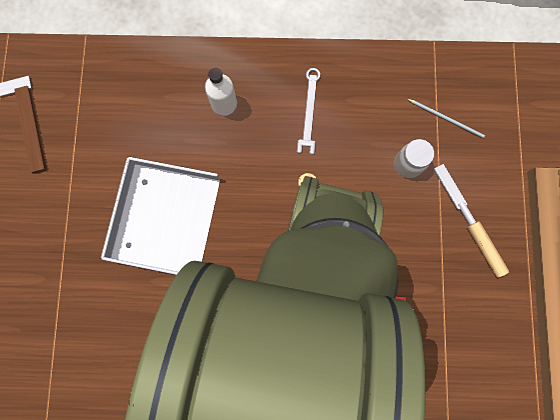

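View pics/w1.png

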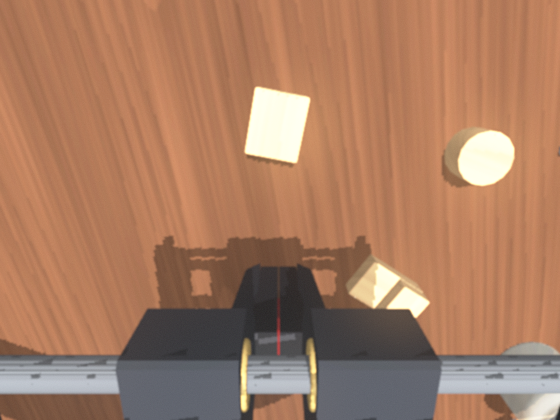

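The wrist view shows the batten at (277,125), almost straight ahead of the fingers, with the plug at (482,157) and the lap at (388,290). In the top view the arm covers the offcuts. The way down is clear.

Call:
send_rows --jaw '[0, 0, 0, 0, 0, 0, 0, 0]' --pt "0 -0.001 0.03" --pt "0 -0.001 0.06" --pt "0 -0.001 0.09" --pt "0 -0.001 0.11" --pt "0 -0.001 0.125" --pt "0 -0.001 0.135" --pt "0 -0.001 0.139" --pt "0 -0.001 0.139" --spin '[0, 0, 0, 0, 0, 0, 0, 0]'

```text
time_s: 3.1
ee_pos: [0.4538, -0.1143, 0.0131]
ee_rot: [-0.001, 0.761, 0.649, -0.0]
force: [0.4, 0.6, 0.7]
grip_width: 0.0004
```

```bash
python3 - <<'E'
from h import *
rel(-.030,.028,.008,0)
print(observe()["force"])
E
```

```text
now pan [-0.0184 -0.302 ] z 0.0131 yaw-rel 0.1 t 3.1 -> trans [ 0.3301 -0.0111  0.0054] spin 0.1
[0.363968   0.62134304 0.74879487]
```

Call:
send_rows --jaw '[0, 0, 0, 0, 0, 0, 0, 0, 0, 0, 0, 0]' --pt "0.003 0 0.003" --pt "0.008 0 0.004" --pt "0.013 0 0.004" --pt "0.018 -0.001 0.004" --pt "0.025 -0.001 0.004" --pt "0.033 -0.001 0.004" --pt "0.042 -0.002 0.004" --pt "0.052 -0.002 0.004" --pt "0.062 -0.002 0.004" --pt "0.072 -0.003 0.004" --pt "0.082 -0.003 0.004" --pt "0.092 -0.003 0.004" --spin '[0, 0, 0, 0, 0, 0, 0, 0, 0, 0, 0, 0]'

```text
time_s: 4.3
ee_pos: [0.4647, -0.0229, 0.0089]
ee_rot: [-0.001, 0.761, 0.649, -0.001]
force: [0.1, -0.5, -0.8]
grip_width: 0.0004
```

```bash
python3 - <<'E'
from h import *
rel(-.030,.016,.008,0)
print(observe()["force"])
c=camera("wrist"); cv2.imwrite("pics/w2.png",c["frame"][:,:,::-1])
E
```

```text
now pan [-0.0222 -0.2101] z 0.0089 yaw-rel 0.0 t 4.3 -> trans [ 0.2261 -0.0077  0.001 ] spin 0.0
[ 0.14881162 -0.52157623 -0.84936616]
```

View pics/w2.png

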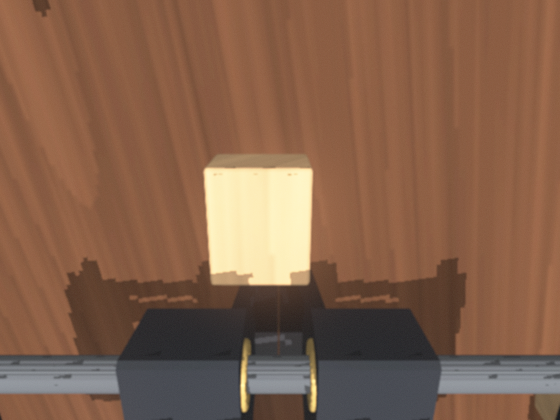

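The batten now sits square against the fingers at (260,220), about 6 mm left of centre. I'll keep pushing.

Call:
send_rows --jaw '[0, 0, 0, 0, 0, 0, 0, 0, 0, 0, 0, 0]' --pt "0.01 0 0" --pt "0.02 -0.001 0" --pt "0.03 -0.001 0" --pt "0.04 -0.002 0" --pt "0.05 -0.002 0" --pt "0.06 -0.003 0" --pt "0.07 -0.003 0" --pt "0.08 -0.004 0" --pt "0.09 -0.004 0" --pt "0.1 -0.005 0" --pt "0.11 -0.005 0" --pt "0.12 -0.005 0" --spin '[0, 0, 0, 0, 0, 0, 0, 0, 0, 0, 0, 0]'

```text
time_s: 5.55
ee_pos: [0.4789, 0.0965, 0.0088]
ee_rot: [-0.001, 0.761, 0.649, -0.001]
force: [-0.5, 0.1, 0.1]
grip_width: 0.0002
```

Call:
send_rows --jaw '[0, 0, 0, 0, 0, 0, 0, 0, 0, 0, 0, 0]' --pt "0.01 0 0" --pt "0.02 -0.001 0" --pt "0.03 -0.001 0" --pt "0.04 -0.001 0" --pt "0.05 -0.002 0" --pt "0.06 -0.002 0" --pt "0.07 -0.002 0" --pt "0.08 -0.003 0" --pt "0.088 -0.003 0" --pt "0.096 -0.003 0" --pt "0.102 -0.003 0" --pt "0.104 -0.003 0" --spin '[0, 0, 0, 0, 0, 0, 0, 0, 0, 0, 0, 0]'

```text
time_s: 6.75
ee_pos: [0.4924, 0.1997, 0.0088]
ee_rot: [-0.001, 0.761, 0.649, -0.001]
force: [1.0, 1.0, -0.5]
grip_width: 0.0005
```

```bash
python3 - <<'E'
from h import *
rel(-.030,.016,.008,0)
print(observe()["force"])
c=camera("wrist"); cv2.imwrite("pics/w3.png",c["frame"][:,:,::-1])
c=camera("top"); cv2.imwrite("pics/t3.png",c["frame"][:,:,::-1])
E
```

```text
now pan [-0.0302  0.014 ] z 0.0088 yaw-rel 0.1 t 6.75 -> trans [0.002  0.0002 0.0008] spin 0.1
[ 1.03436081  0.98882598 -0.46886192]
```

View pics/w3.png

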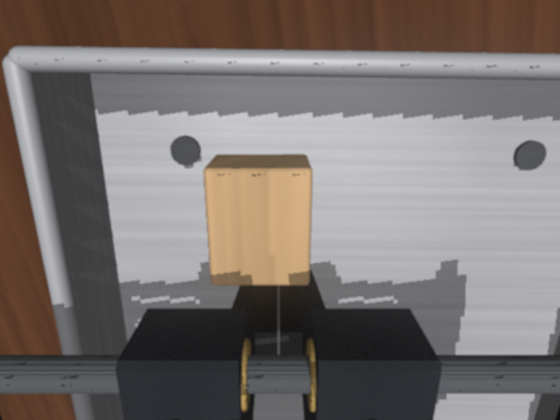

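View pics/t3.png

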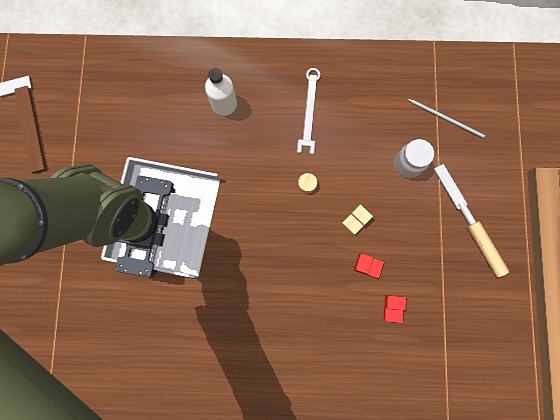

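The wrist view shows the batten at (260,220) inside the pan, well past the mouth, and the top view shows everything else still in place. Next is the plug: back off, lift, and go round behind it.

Call:
send_rows --jaw '[0, 0, 0, 0, 0, 0, 0, 0, 0, 0, 0, 0]' --pt "-0.015 0 0" --pt "-0.03 0 -0.02" --pt "-0.05 0.01 -0.06" --pt "-0.075 0.03 -0.09" --pt "-0.11 0.05 -0.11" --pt "-0.15 0.07 -0.11" --pt "-0.19 0.095 -0.11" --pt "-0.23 0.12 -0.11" --pt "-0.27 0.145 -0.11" --pt "-0.31 0.165 -0.11" --pt "-0.334 0.172 -0.11" --pt "-0.334 0.172 -0.11" --spin '[0, 0, 0, -2, -4, -6, -8, -10, -12, -14, -15.2, -15.2]'

```text
time_s: 8.05
ee_pos: [0.6086, -0.1655, 0.1187]
ee_rot: [0.001, 0.672, 0.741, -0.002]
force: [-0.6, 0.1, -0.4]
grip_width: 0.0006
```

```bash
python3 - <<'E'
from h import *
rel(.142,-.320,.008,15.2)
c=camera("wrist"); cv2.imwrite("pics/w4.png",c["frame"][:,:,::-1])
c=camera("scene"); cv2.imwrite("pics/s4.png",c["frame"][:,:,::-1])
E
```

```text
now pan [ 0.1425 -0.3279] z 0.1187 yaw-rel 14.8 t 8.05 -> trans [0.0084 0.0018 0.1107] spin -0.4
```

View pics/w4.png

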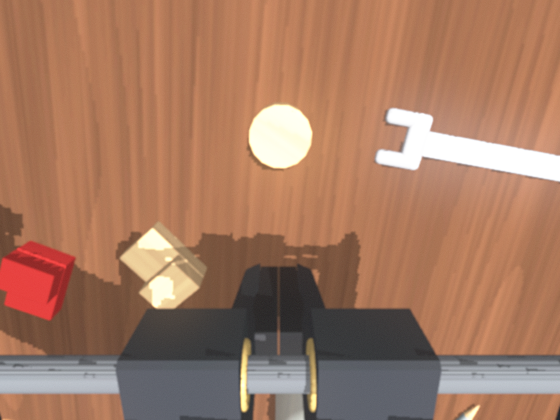

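View pics/s4.png

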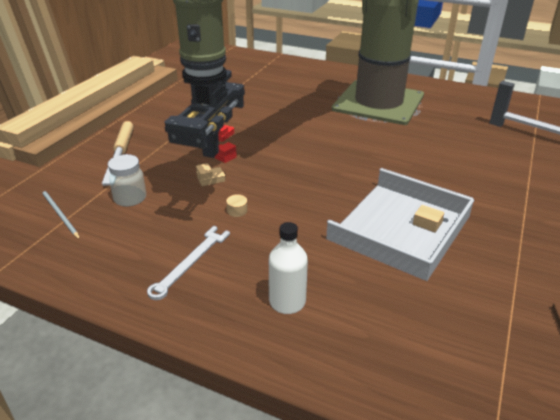

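The wrist view shows the plug straight ahead at (280,136). The wrench jaw at (405,140) is clear to the right and the lap at (160,265) is clear to the left. In the scene view the batten is inside the pan. I'll go down and push.

Call:
send_rows --jaw '[0, 0, 0, 0, 0, 0, 0, 0]' --pt "0 0.001 0.03" --pt "0 0.001 0.06" --pt "0 0.001 0.08" --pt "0 0.001 0.095" --pt "0 0.001 0.105" --pt "0 0.001 0.109" --pt "0 0.001 0.11" --pt "0 0.001 0.11" --spin '[0, 0, 0, 0, 0, 0, 0, 0]'

```text
time_s: 8.95
ee_pos: [0.6107, -0.1583, 0.009]
ee_rot: [-0.001, 0.669, 0.744, -0.0]
force: [-0.5, -1.0, -0.4]
grip_width: 0.0006
```

Call:
send_rows --jaw '[0, 0, 0, 0, 0, 0, 0, 0, 0, 0, 0, 0]' --pt "0.004 0 0" --pt "0.008 0 0" --pt "0.013 0 0" --pt "0.018 0 0" --pt "0.025 0 0" --pt "0.033 0 0" --pt "0.042 0 0" --pt "0.052 0 0" --pt "0.062 0 0" --pt "0.072 0 0" --pt "0.082 0 0" --pt "0.092 0 0" --spin '[0, 0, 0, 0, 0, 0, 0, 0, 0, 0, 0, 0]'

```text
time_s: 10.15
ee_pos: [0.6003, -0.0657, 0.0084]
ee_rot: [-0.001, 0.669, 0.744, -0.001]
force: [0.2, -0.8, 0.6]
grip_width: 0.0003
```

```bash
python3 - <<'E'
from h import *
rel(.060,-.02,.008,15)
print(observe()["force"])
c=camera("wrist"); cv2.imwrite("pics/w5.png",c["frame"][:,:,::-1])
E
```

```text
now pan [ 0.1184 -0.2307] z 0.0084 yaw-rel 15.2 t 10.15 -> trans [ 0.2187 -0.001   0.0006] spin 0.2
[ 0.20597791 -0.76771451  0.56976733]
```

View pics/w5.png

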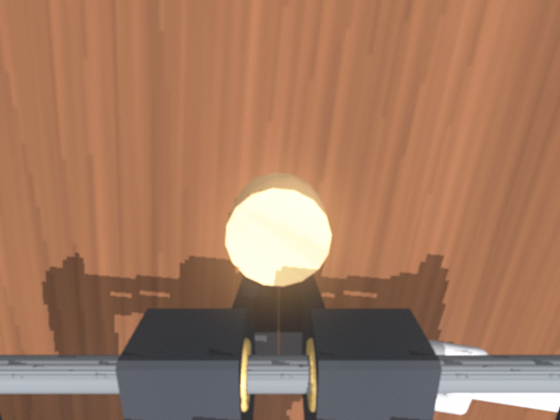

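The plug is centred on the fingers at (278,237). Its current line would pass too close to the end of the pan wall, so I'll back off a little and steepen the angle by 9°.

Call:
send_rows --jaw '[0, 0, 0, 0, 0, 0, 0, 0, 0, 0, 0, 0]' --pt "-0.01 0.002 0" --pt "-0.01 0.005 0" --pt "-0.007 0.005 0" --pt "-0.002 0.004 0" --pt "0.005 0.001 0" --pt "0.014 0 0" --pt "0.023 -0.002 0" --pt "0.033 -0.003 0" --pt "0.043 -0.005 0" --pt "0.053 -0.006 0" --pt "0.063 -0.008 0" --pt "0.073 -0.01 0" --spin '[0, -5, -9, -9, -9, -9, -9, -9, -9, -9, -9, -9]'

```text
time_s: 11.4
ee_pos: [0.5825, 0.0058, 0.0085]
ee_rot: [-0.001, 0.608, 0.794, -0.0]
force: [0.7, -0.1, -0.3]
grip_width: 0.0004
```

```bash
python3 - <<'E'
from h import *
rel(.060,-.10,.008,24)
print(observe()["force"])
c=camera("wrist"); cv2.imwrite("pics/w6.png",c["frame"][:,:,::-1])
E
```

```text
now pan [ 0.0895 -0.163 ] z 0.0085 yaw-rel 24.2 t 11.4 -> trans [ 0.0696 -0.0011  0.0006] spin 0.2
[ 0.67121821 -0.13255919 -0.25427026]
```

View pics/w6.png

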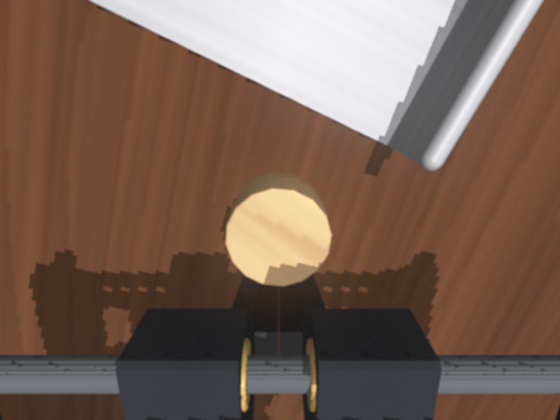

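The plug is still centred at (278,237) and the wall end at (433,160) is well to its right. I'll push 55 mm more along this line.

Call:
send_rows --jaw '[0, 0, 0, 0, 0, 0, 0, 0]' --pt "0.008 0 0" --pt "0.017 0 0" --pt "0.026 0 0" --pt "0.035 0 0" --pt "0.043 0 0" --pt "0.05 0 0" --pt "0.054 0 0" --pt "0.055 0 0" --spin '[0, 0, 0, 0, 0, 0, 0, 0]'

```text
time_s: 12.25
ee_pos: [0.5683, 0.0587, 0.0085]
ee_rot: [-0.001, 0.608, 0.794, -0.0]
force: [-0.3, -0.3, -0.5]
grip_width: 0.0005
```

Call:
send_rows --jaw '[0, 0, 0, 0, 0, 0, 0]' --pt "-0.012 0 0" --pt "-0.02 0 0" --pt "-0.02 -0.005 0" --pt "-0.02 -0.01 0" --pt "-0.018 -0.012 0" --pt "-0.016 -0.014 0" --pt "-0.016 -0.014 0" --spin '[0, 0, 7, 14, 20, 24, 24]'

```text
time_s: 12.95
ee_pos: [0.5591, 0.0374, 0.0086]
ee_rot: [-0.001, 0.761, 0.649, -0.001]
force: [0.1, 0.1, -0.3]
grip_width: 0.0003
```

```bash
python3 - <<'E'
from h import *
rel(.055,-.0,.008,0)
print(observe()["force"])
c=camera("wrist"); cv2.imwrite("pics/w7.png",c["frame"][:,:,::-1])
E
```

```text
now pan [ 0.0614 -0.1355] z 0.0086 yaw-rel 0.1 t 12.95 -> trans [ 0.1356 -0.0061  0.0005] spin 0.1
[ 0.07232788  0.07190109 -0.26930692]
```

View pics/w7.png

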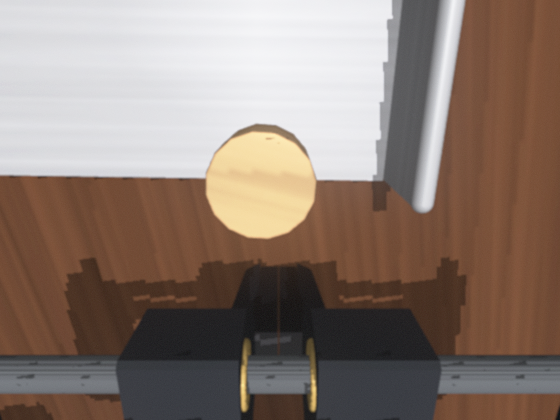

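The plug is at (261,185), straddling the mouth line and about 6 mm left of the fingers. The mouth line runs parallel to the finger face, which confirms the pan's angle. Pushing straight in.

Call:
send_rows --jaw '[0, 0, 0, 0, 0, 0, 0, 0, 0, 0, 0, 0]' --pt "0.001 -0.003 0" --pt "0.006 -0.005 0" --pt "0.012 -0.005 0" --pt "0.018 -0.005 0" --pt "0.026 -0.005 0" --pt "0.035 -0.005 0" --pt "0.045 -0.005 0" --pt "0.055 -0.005 0" --pt "0.065 -0.005 0" --pt "0.075 -0.005 0" --pt "0.085 -0.005 0" --pt "0.095 -0.005 0" --spin '[0, 0, 0, 0, 0, 0, 0, 0, 0, 0, 0, 0]'

```text
time_s: 14.2
ee_pos: [0.569, 0.1344, 0.0086]
ee_rot: [-0.001, 0.76, 0.65, -0.001]
force: [-0.5, 0.3, -0.7]
grip_width: 0.0002
```

Call:
send_rows --jaw '[0, 0, 0, 0, 0, 0, 0, 0]' --pt "0.01 0 0" --pt "0.02 0 0" --pt "0.03 0 0" --pt "0.04 0 0" --pt "0.048 0 0" --pt "0.054 0 0" --pt "0.057 0 0" --pt "0.058 0 0" --spin '[0, 0, 0, 0, 0, 0, 0, 0]'

```text
time_s: 15.0
ee_pos: [0.5779, 0.191, 0.0086]
ee_rot: [-0.001, 0.76, 0.65, -0.001]
force: [-0.9, 0.7, -0.2]
grip_width: 0.0007
```

```bash
python3 - <<'E'
from h import *
rel(.055,-.0,.12,0)
print(observe()["force"])
c=camera("wrist"); cv2.imwrite("pics/w8.png",c["frame"][:,:,::-1])
c=camera("top"); cv2.imwrite("pics/t8.png",c["frame"][:,:,::-1])
for k in wood(c):
  M=cv2.moments(k); u,v=M["m10"]/M["m00"],M["m01"]/M["m00"]
  print(round(u),round(v),cv2.contourArea(k),np.round(w2p(ray(c,u,v,.028)),3),np.round([w2p(p) for p in corners(c,k,.028)],3).tolist())
E
```

```text
now pan [0.0556 0.0191] z 0.0086 yaw-rel 0.2 t 15.0 -> trans [-0.0191 -0.001  -0.1114] spin 0.2
[-0.87643187  0.69910152 -0.22005698]
138 234 210.5 [-0.044  0.047] [[-0.056, 0.069], [-0.032, 0.07], [-0.033, 0.025], [-0.056, 0.024]]
488 249 727.0 [ 0.057 -0.667] [[0.095, -0.618], [0.114, -0.64], [0.019, -0.714], [0.001, -0.692]]
357 219 390.0 [ 0.069 -0.393] [[0.057, -0.363], [0.102, -0.394], [0.082, -0.423], [0.036, -0.391]]
```

View pics/w8.png

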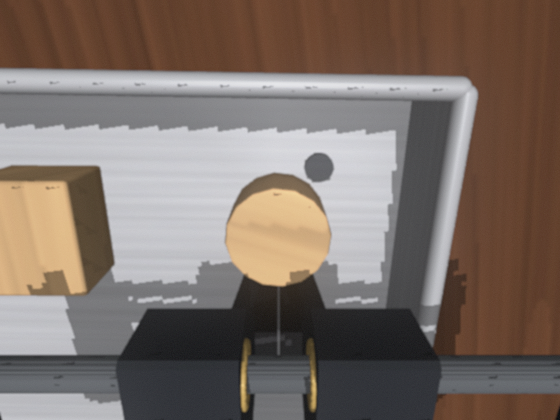

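The wrist view shows the plug at (278,237) and the batten at the left edge (50,230), both well inside. The top view puts the lap at pan (0.069,-0.393), unmoved. Now I'll go behind the lap and stay left of the jar.

Call:
send_rows --jaw '[0, 0, 0, 0, 0, 0, 0, 0, 0, 0, 0, 0]' --pt "-0.015 0 0" --pt "-0.03 0 -0.02" --pt "-0.05 0 -0.06" --pt "-0.08 0 -0.09" --pt "-0.12 0.002 -0.11" --pt "-0.165 0.004 -0.115" --pt "-0.21 0.006 -0.115" --pt "-0.255 0.008 -0.115" --pt "-0.3 0.01 -0.115" --pt "-0.345 0.012 -0.115" --pt "-0.39 0.013 -0.115" --pt "-0.42 0.014 -0.115" --spin '[0, 0, 0, 0, 0, 0, 0, 0, 0, 0, 0, 0]'

```text
time_s: 16.3
ee_pos: [0.5242, -0.2321, 0.124]
ee_rot: [-0.0, 0.762, 0.648, -0.002]
force: [0.2, 0.2, 1.1]
grip_width: 0.0003
```

Call:
send_rows --jaw '[0, 0, 0, 0]' --pt "-0.025 0 0" --pt "-0.042 0 0" --pt "-0.048 0 0" --pt "-0.048 0 0" --spin '[0, 0, 0, 0]'

```text
time_s: 16.7
ee_pos: [0.5181, -0.2752, 0.1235]
ee_rot: [-0.001, 0.761, 0.649, -0.001]
force: [-0.5, 1.1, 0.1]
grip_width: 0.0006
```

```bash
python3 - <<'E'
from h import *
rel(.070,-.448,.0085,0)
c=camera("wrist"); cv2.imwrite("pics/w9.png",c["frame"][:,:,::-1])
c=camera("scene"); cv2.imwrite("pics/s9.png",c["frame"][:,:,::-1])
E
```

```text
now pan [ 0.0707 -0.4506] z 0.1235 yaw-rel 0.1 t 16.7 -> trans [ 0.0028 -0.0004  0.115 ] spin 0.1
```

View pics/w9.png

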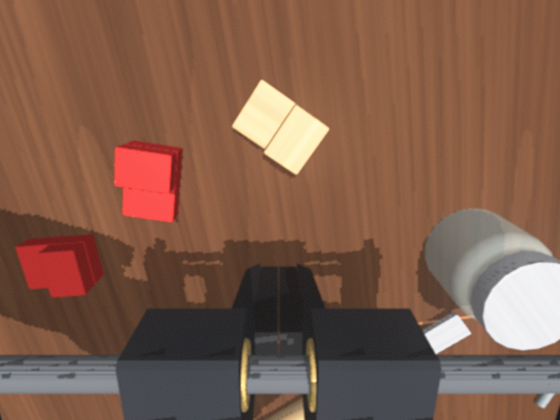

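View pics/s9.png

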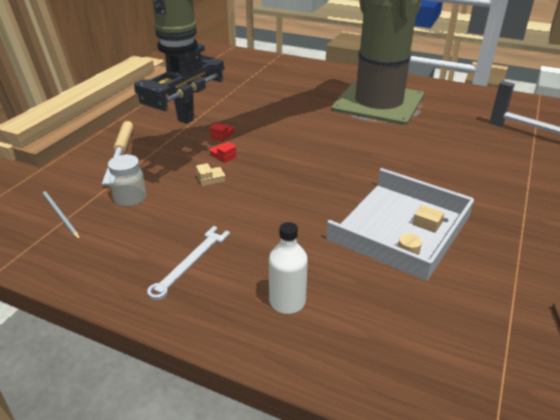

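The wrist view shows the lap ahead at (282,127), the red look-alikes at (148,180) and (60,265) clear to the left, and the jar at (480,270) to the right. Before going down I'll check the jar clearance for the gripper body.

```bash
python3 - <<'E'
from h import *
c=camera("wrist")
for u,v,z in[(428,245,0),(426,250,.0),(485,210,0),(537,305,.085)]: print(u,v,np.round(w2p(ray(c,u,v,z)),3))
c=camera("top")
for u,v,z in[(419,153,.085),(405,152,.085),(433,152,.085),(396,165,0)]: print(u,v,np.round(w2p(ray(c,u,v,z)),3),np.round(ray(c,u,v,z),3))
c=camera("scene")
for u,v,z in[(123,164,.085),(127,201,0)]: print(u,v,np.round(w2p(ray(c,u,v,z)),3),np.round(ray(c,u,v,z),3))
E
```

```text
428 245 [ 0.186 -0.483]
426 250 [ 0.185 -0.487]
485 210 [ 0.225 -0.454]
537 305 [ 0.216 -0.482]
419 153 [ 0.214 -0.487] [ 0.654 -0.334]
405 152 [ 0.211 -0.459] [ 0.655 -0.306]
433 152 [ 0.221 -0.514] [ 0.657 -0.362]
396 165 [ 0.208 -0.462] [ 0.652 -0.308]
123 164 [ 0.224 -0.477] [ 0.665 -0.326]
127 201 [ 0.23 -0.48] [ 0.67  -0.329]
```

The views agree that the jar's near edge is at px of about 0.183 and the body's edge would be at 0.165, so there is about 18 mm of clearance. Going down, then pushing.

Call:
send_rows --jaw '[0, 0, 0, 0, 0, 0, 0, 0]' --pt "0 0 0.03" --pt "0 0 0.06" --pt "0 0 0.085" --pt "0 0 0.1" --pt "0 0 0.109" --pt "0 0 0.113" --pt "0 0 0.115" --pt "0 0 0.115" --spin '[0, 0, 0, 0, 0, 0, 0, 0]'

```text
time_s: 17.75
ee_pos: [0.5195, -0.274, 0.0091]
ee_rot: [-0.001, 0.76, 0.65, -0.001]
force: [0.4, -0.4, -0.1]
grip_width: 0.0007
```

Call:
send_rows --jaw '[0, 0, 0, 0, 0, 0, 0, 0, 0, 0, 0, 0]' --pt "0.004 0 0" --pt "0.008 0.001 0" --pt "0.013 0.002 0" --pt "0.018 0.003 0" --pt "0.024 0.003 0" --pt "0.03 0.003 0" --pt "0.036 0.003 0" --pt "0.043 0.003 0" --pt "0.05 0.003 0" --pt "0.057 0.003 0" --pt "0.064 0.003 0" --pt "0.07 0.003 0" --spin '[0, 0, 0, 0, 0, 0, 0, 0, 0, 0, 0, 0]'

```text
time_s: 18.95
ee_pos: [0.533, -0.2043, 0.0085]
ee_rot: [-0.001, 0.76, 0.65, -0.001]
force: [-0.4, 0.3, 0.5]
grip_width: 0.0005
```

```bash
python3 - <<'E'
from h import *
rel(.060,-.10,.008,0)
print(observe()["force"])
c=camera("wrist"); cv2.imwrite("pics/w10.png",c["frame"][:,:,::-1])
E
```

```text
now pan [ 0.0741 -0.3782] z 0.0085 yaw-rel 0.2 t 18.95 -> trans [ 0.2784 -0.013   0.0006] spin 0.2
[-0.40909367  0.25768094  0.53058277]
```

View pics/w10.png

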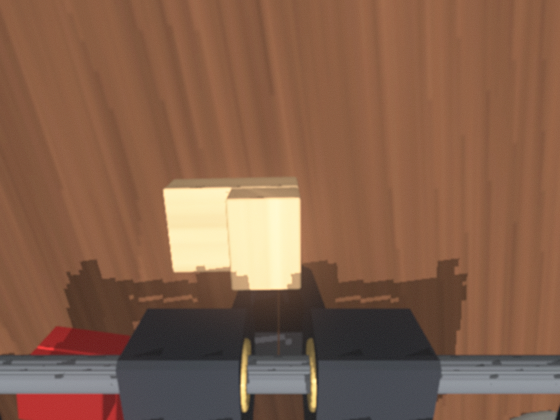

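The lap now lies square to the fingers at (235,235), but its centre is about 18 mm left of them. I'll back off, shift 16 mm left and carry on.

Call:
send_rows --jaw '[0, 0, 0, 0, 0, 0, 0, 0, 0, 0, 0, 0]' --pt "-0.008 0 0" --pt "-0.012 -0.004 0" --pt "-0.012 -0.012 0" --pt "-0.011 -0.017 0" --pt "-0.007 -0.017 0" --pt "-0.002 -0.017 0" --pt "0.004 -0.017 0" --pt "0.012 -0.017 0" --pt "0.021 -0.018 0" --pt "0.031 -0.018 0" --pt "0.041 -0.019 0" --pt "0.051 -0.019 0" --spin '[0, 0, 0, 0, 0, 0, 0, 0, 0, 0, 0, 0]'

```text
time_s: 20.2
ee_pos: [0.5221, -0.1505, 0.0085]
ee_rot: [-0.001, 0.76, 0.65, -0.001]
force: [-0.3, 0.2, 0.5]
grip_width: 0.0005
```

```bash
python3 - <<'E'
from h import *
rel(.040,-.052,.008,0)
c=camera("wrist"); cv2.imwrite("pics/w11.png",c["frame"][:,:,::-1])
E
```

```text
now pan [ 0.0548 -0.3269] z 0.0085 yaw-rel 0.2 t 20.2 -> trans [ 0.275  -0.0136  0.0007] spin 0.2
```

View pics/w11.png

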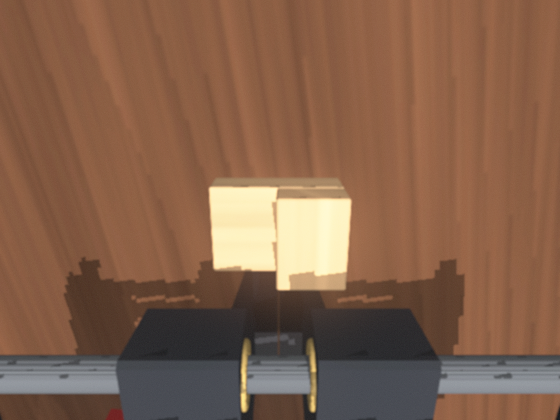

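The lap at (280,235) is now centred and square to the fingers. Next I'll push it 275 mm into the pan, drifting slightly left.

Call:
send_rows --jaw '[0, 0, 0, 0, 0, 0, 0, 0, 0, 0, 0, 0]' --pt "0.01 0 0" --pt "0.02 -0.001 0" --pt "0.03 -0.001 0" --pt "0.04 -0.002 0" --pt "0.05 -0.002 0" --pt "0.06 -0.003 0" --pt "0.07 -0.003 0" --pt "0.08 -0.004 0" --pt "0.09 -0.004 0" --pt "0.1 -0.005 0" --pt "0.11 -0.005 0" --pt "0.12 -0.006 0" --spin '[0, 0, 0, 0, 0, 0, 0, 0, 0, 0, 0, 0]'

```text
time_s: 21.45
ee_pos: [0.535, -0.0314, 0.0086]
ee_rot: [-0.001, 0.76, 0.65, -0.001]
force: [0.6, 0.3, 0.0]
grip_width: 0.0003
```

```bash
python3 - <<'E'
from h import *
rel(.040,-.052,.008,0)
c=camera("wrist"); cv2.imwrite("pics/w12.png",c["frame"][:,:,::-1])
E
```

```text
now pan [ 0.0486 -0.2073] z 0.0086 yaw-rel 0.2 t 21.45 -> trans [ 0.1554 -0.008   0.0007] spin 0.2
```

View pics/w12.png

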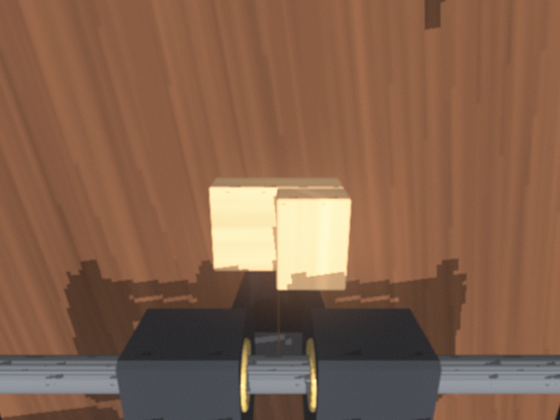

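The lap hasn't moved relative to the fingers: still centred at (280,235). Finishing the push.

Call:
send_rows --jaw '[0, 0, 0, 0, 0, 0, 0, 0, 0, 0, 0, 0]' --pt "0.01 0 0" --pt "0.02 -0.001 0" --pt "0.03 -0.001 0" --pt "0.04 -0.002 0" --pt "0.05 -0.002 0" --pt "0.06 -0.003 0" --pt "0.07 -0.003 0" --pt "0.08 -0.004 0" --pt "0.09 -0.004 0" --pt "0.1 -0.005 0" --pt "0.11 -0.005 0" --pt "0.12 -0.006 0" --spin '[0, 0, 0, 0, 0, 0, 0, 0, 0, 0, 0, 0]'

```text
time_s: 22.7
ee_pos: [0.5477, 0.0881, 0.0087]
ee_rot: [-0.001, 0.76, 0.65, -0.001]
force: [0.1, -0.0, -0.4]
grip_width: 0.0005
```

Call:
send_rows --jaw '[0, 0, 0, 0, 0, 0]' --pt "0.01 0 0" --pt "0.019 -0.001 0" --pt "0.027 -0.001 0" --pt "0.033 -0.001 0" --pt "0.036 -0.001 0" --pt "0.036 -0.001 0" --spin '[0, 0, 0, 0, 0, 0]'

```text
time_s: 23.3
ee_pos: [0.5521, 0.1234, 0.0086]
ee_rot: [-0.001, 0.76, 0.65, -0.001]
force: [-0.1, -0.4, 0.7]
grip_width: 0.0004
```

```bash
python3 - <<'E'
from h import *
rel(.040,-.052,.008,0)
c=camera("wrist"); cv2.imwrite("pics/w13.png",c["frame"][:,:,::-1])
E
```

```text
now pan [ 0.0409 -0.0517] z 0.0086 yaw-rel 0.3 t 23.3 -> trans [-0.0002 -0.0009  0.0006] spin 0.3
```

View pics/w13.png

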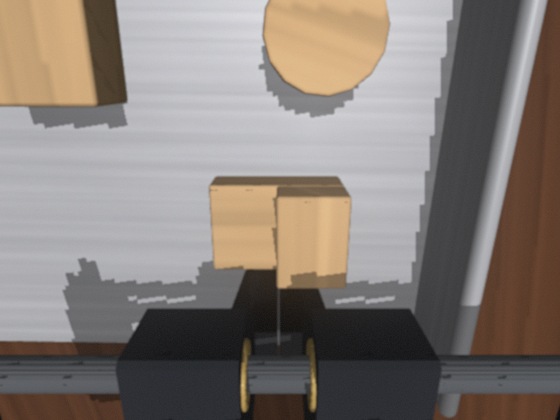

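The lap at (280,235) is over the pan floor, clear of the plug at (325,30). Now I'll back off, lift, and move out of the top camera's view for a final check.

Call:
send_rows --jaw '[0, 0, 0, 0, 0, 0, 0, 0, 0, 0, 0, 0]' --pt "-0.012 0 0" --pt "-0.025 0 0" --pt "-0.035 0 -0.02" --pt "-0.045 0 -0.06" --pt "-0.06 0 -0.1" --pt "-0.09 0 -0.14" --pt "-0.13 0 -0.17" --pt "-0.175 0 -0.19" --pt "-0.22 0 -0.19" --pt "-0.265 0 -0.19" --pt "-0.31 0 -0.19" --pt "-0.35 0 -0.19" --spin '[0, 0, 0, 0, 0, 0, 0, 0, 0, 0, 0, 0]'

```text
time_s: 24.55
ee_pos: [0.496, -0.227, 0.1988]
ee_rot: [-0.001, 0.761, 0.648, -0.001]
force: [0.2, 0.1, 0.1]
grip_width: 0.0007
```

```bash
python3 - <<'E'
from h import *
print(observe()["ee_pos"])
c=camera("top"); cv2.imwrite("pics/t14.png",c["frame"][:,:,::-1])
hsv=cv2.cvtColor(c["frame"],cv2.COLOR_RGB2HSV)
for k in wood(c):
  M=cv2.moments(k); u,v=M["m10"]/M["m00"],M["m01"]/M["m00"]
  print(round(u),round(v),cv2.contourArea(k),np.round(w2p(ray(c,u,v,.028)),3),np.round([w2p(p) for p in corners(c,k,.028)],3).tolist())
c=camera("scene"); cv2.imwrite("pics/s14.png",c["frame"][:,:,::-1])
E
```

```text
[ 0.49597764 -0.22695255  0.19878667]
187 327 996.5 [-0.207 -0.093] [[-0.3, -0.046], [-0.1, -0.107], [-0.111, -0.144], [-0.311, -0.082]]
44 274 72.0 [-0.159  0.218] [[-0.177, 0.228], [-0.14, 0.226], [-0.142, 0.209], [-0.179, 0.211]]
52 253 71.0 [-0.114  0.213] [[-0.135, 0.226], [-0.095, 0.219], [-0.099, 0.201], [-0.139, 0.208]]
66 232 101.0 [-0.067  0.198] [[-0.093, 0.218], [-0.044, 0.199], [-0.052, 0.182], [-0.101, 0.201]]
488 249 730.0 [ 0.057 -0.667] [[0.095, -0.618], [0.114, -0.64], [0.019, -0.714], [0.001, -0.692]]
73 252 879.0 [-0.103  0.171] [[-0.189, 0.217], [0.002, 0.159], [-0.013, 0.118], [-0.202, 0.177]]
475 208 117.5 [ 0.136 -0.63 ] [[0.114, -0.6], [0.169, -0.652], [0.16, -0.661], [0.105, -0.609]]
419 140 114.5 [ 0.262 -0.497] [[0.238, -0.465], [0.291, -0.518], [0.282, -0.526], [0.229, -0.472]]
```

View pics/t14.png

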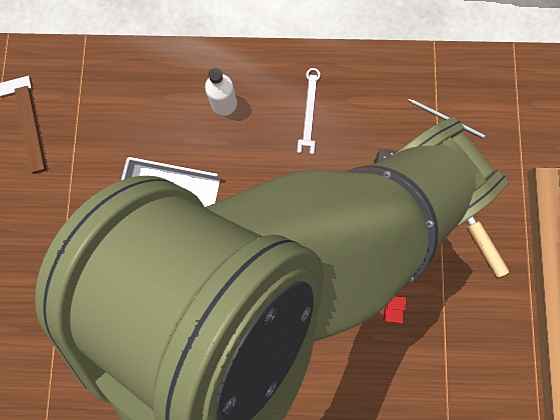

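View pics/s14.png

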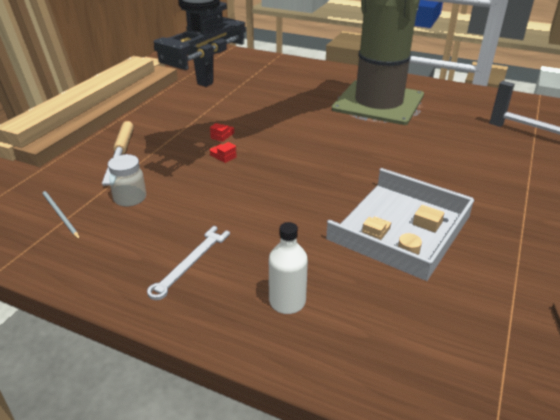

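The scene view shows all three offcuts inside the pan: lap (376,227), plug (410,243) and batten (428,217). In the top view the arm hides the pan. I'll check the lap's margin to the mouth using the scene view.

```bash
python3 - <<'E'
from h import *
c=camera("scene")
print([np.round(proj(c,[*p2w(x,-.095),0])) .tolist() for x in(-.105,.105)])
for k in wood(c):
  u,v=k.reshape(-1,2).mean(0)
  if 340<u<450 and v>190:
    P=np.array([w2p(ray(c,a,b,0.0)) for a,b in k.reshape(-1,2)]); Q=np.array([w2p(ray(c,a,b,0.028)) for a,b in k.reshape(-1,2)])
    print(round(u),round(v),"z0 min",P.min(0).round(3),"max",P.max(0).round(3),"z28 min",Q.min(0).round(3),"max",Q.max(0).round(3))
f=c["frame"][160:280,310:490,::-1]; cv2.imwrite("pics/s15.png",cv2.resize(f,None,fx=4,fy=4,interpolation=cv2.INTER_CUBIC))
E
```

```text
[[373.0, 184.0], [324.0, 236.0]]
411 241 z0 min [0.007 0.022] max [0.047 0.065] z28 min [0.042 0.032] max [0.08  0.074]
378 226 z0 min [-0.003 -0.053] max [ 0.051 -0.005] z28 min [ 0.033 -0.039] max [0.084 0.007]
429 213 z0 min [-0.093  0.016] max [-0.051  0.065] z28 min [-0.053  0.027] max [-0.013  0.074]
```

View pics/s15.png

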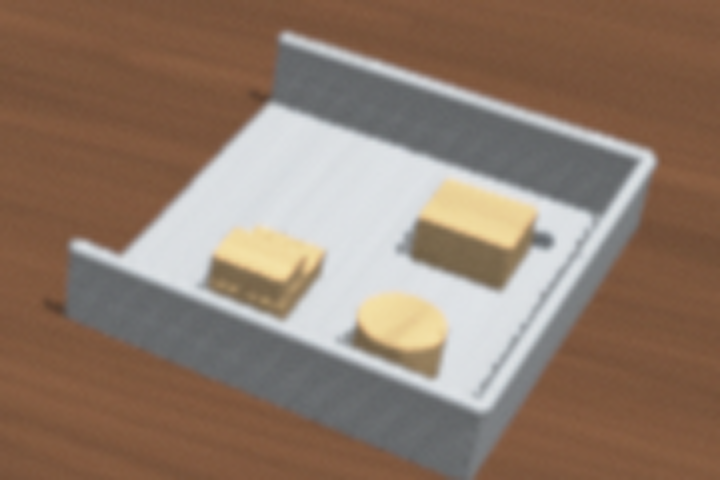

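All three are fully inside. The lap is the nearest to the mouth, at least 40 mm past it. The bystanders haven't moved and the robot is clear, so I'm handing in.

```bash
python3 -c "
from workcell import finish_job, observe
print(observe()['time_s']); print(finish_job())"
```

```text
24.7
the job is handed in; nothing more can be done
None
```

I pushed the batten end, the plug and the lap end one at a time along the bench into the pan with closed fingers, then backed off, lifted the tool clear and handed in at about 24.7 s of the 72 s allowed. Nothing was pinched or lifted. The forces reported at the end of each move stayed around 1 N, which is noise level.

- **Offcuts:** The last scene picture showed all three fully inside the pan and not touching each other or the walls. The lap end lies nearest the mouth, about 40 mm past it.
- **Bystanders:** In the final pictures the glue bottle and the wrench were where they started. The jar showed unmoved in the scene view but was behind the arm from above.
- **Red look-alikes:** I did not touch them. The scene view shows both in place.
- **Limits of the check:** The arm hid the pan from the top camera at the end, so the final check rests on the scene view and on the wrist pictures taken during the pushes. None of the checks failed. Position estimates from different cameras differed by up to about 15 mm for the jar and 7 to 12 mm for the offcuts.

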